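# Work the stuck head off the pepper mill and stand it on the coaster

## Task

The brass head of the marble pepper mill is jammed on its spindle and the mill needs refilling. Twist the head back and forth while pulling it gently upward until it comes off, without lifting the mill out of its dock. Then stand the head upright on its narrow foot in the middle of the cork coaster, letting go slowly without dropping it, so that it stays standing; leave everything else where it is.

Things in the scene. Friction and masses are not known exactly. Their poses are not given: they have to be found in the camera images.
- dock: dark wooden dock, 112 x 112 mm, fixed to the worktop, its low rim 22 mm high; origin at the centre of its underside on the worktop, z up. The square foot of the marble mill stands in its recess (floor 10 mm above the worktop), which keeps the mill from turning.
- mill (a joint): lift of the marble mill (0.8 kg; 66 mm square foot, waisted round body 44 to 58 mm wide, steel collar on top 110 mm above the worktop) out of the dock, m; 0 = standing in it. Only its weight of 8 N holds it down and brings it back: a straight pull on the jammed head lifts the whole mill.
- spindle_tip (a point): top of the mill's steel spindle, on its axis, 131 mm above the worktop. Sprung flutes on it jam the head until the head has risen 20 mm. Straight up the friction is more than the mill's weight; while the head turns (0.1 to 0.2 N m, either way, no limit) a few N raise it: about 2 mm per rad turned. The spindle itself does not turn.
- mill_head: round brass head of the mill, 72 mm tall, about 0.15 kg; origin at the centre of its foot's underside, z up its axis. Narrow hollow foot 29 mm in diameter up to 24 mm (bore 20 mm); cone; knurled cylindrical band 47 mm in diameter from 35 to 61 mm above the origin (grip here from above, any yaw); low dome. At the start its foot sits on the steel collar, 110 mm above the worktop.
- coaster: round cork coaster, 100 mm in diameter, 6 mm thick, fixed to the worktop; origin at the centre of its underside.
- wood_mill: wooden pepper mill, 58 mm in diameter, 170 mm tall, loose bystander; origin under its centre.
- spice_jar: glass spice jar with dark cap, 41 mm in diameter, 105 mm tall, loose bystander; origin under its centre.
- spice_jar2: a second glass spice jar with dark cap, 41 mm in diameter, 105 mm tall, loose bystander; origin under its centre.
- lemon: lemon, 78 x 55 x 56 mm, loose bystander lying on the worktop; origin under its centre.
- mug: white mug with dark stripes, 86 mm wide (120 mm with its handle), 90 mm tall, loose bystander standing on the hob glass (5.5 mm above the worktop); origin under its centre.
Not all that is in view belongs to the job. Several things have the shape of the mill_head; the one meant has the colours described above.

How it is judged (in metres and radians):
On the way:
1. the head has come off: its foot is above the tip of the spindle while the mill stands in its dock (z of mill_head in the frame of spindle_tip above 0.002 m and value of joint mill below 0.005 m), for 0.1 s.
At the end, for the whole second after the job is handed in: the head stands still and upright (within 0.1 rad) on its foot on the coaster, its axis within 25 mm of the coaster's centre, its foot at the coaster's top face (2 to 10 mm above the coaster's underside), and the mill stands down in its dock (lifted less than 3 mm) (horizontal distance between mill_head and coaster below 0.025 m and z of mill_head in the frame of coaster between 0.002 and 0.01 m and angle between mill_head's own z axis and vertical below 0.1 rad and linear speed of mill_head below 0.02 m/s and angular speed of mill_head below 0.2 rad/s and value of joint mill below 0.003 m); the robot touches nothing.
It fails at once if the mill is lifted more than 10 mm in its dock (value of joint mill above 0.01 m).
It fails at once if the head is dropped, thrown or toppled: it moves faster than 0.35 m/s while no finger touches it (linear speed of mill_head above 0.35 m/s and contact force between each of the arm, the fingers and mill_head below 0.05 N).
It fails at once if the head is slammed or pressed hard on the coaster (over 40 N) (contact force between mill_head and coaster above 40 N).
It fails at once if a bystander is moved more than 40 mm (distance of any of wood_mill, spice_jar, spice_jar2, lemon, mug from where it was at the start of the episode above 0.04 m).
It also fails if it takes over 72 s, if anything falls off the work surface, if the arm or the gripper's body presses on something with over 40 N, if the wrist force passes 120 N, or if a joint passes its speed limit or range.

## Robot

A 6-joint arm with a two-finger parallel gripper is mounted at the origin on a cart in front of the work surface, level with it; the furniture and walls round the work are solid. World frame = base frame: x ahead of the robot, y to its left, z up, the work surface at z = 0. Lengths are in mm, angles in rad, forces in N, time in s.
With the tool pointing down it reaches from about 350 to 775 mm from the base axis. Payload 7.3 kg.
Tool frame: the origin (TCP) lies at the very end of the fingers, on their centre line; the grasp point (between the pads) lies 19 mm behind it (bot.grip_point_offset is the distance from the TCP to the grasp point, in mm); z points along the fingers, y is the line along which they close (so a half turn about z gives the same grasp; the last joint's range is limited). The gripper opens to 92 mm and grips with 3 to 60 N. Pads are 19 mm wide; open, the fingers measure 130 mm over their backs; the gripper's body (75 mm by 190 mm) begins 47 mm behind the grasp point.
Start: joints at [-0.146, 0.342, 1.524, -0, 1.275, -0.146], TCP at [525.019, 0.019, 226.741] pointing down, gripper open.
Joint ranges: [-2.53, 2.53], [-0.77, 2.02], [0.04, 2.7], [-1, 4.14], [0.28, 2.66], [-3.11, 3.11]. Speed limits (rad/s): [2.57, 2.57, 3.14, 3.14, 3.14, 3.14].

## Interface

Orientations are given as [roll, pitch, yaw] about the fixed x, y, z axes, in that order (R = Rz(yaw) Ry(pitch) Rx(roll)).
In Python, from plant import bot gives the robot as it stands. The module is installed in compiled form; this text tells all that it offers.
- The arm moves only by the shell command python3 -m jog 'ROWS' [OPENING]. ROWS is JSON, a list of rows, each a list of 6 numbers: the shift along the tool's x, y, z in mm, then the turn, a rotation vector about the tool's x, y, z in rad. In form: [[dx, dy, dz, rx, ry, rz], ...]. A call has 1 to 12 rows; each row shifts and turns the commanded pose from where the row before left it, along the tool's axes as they then stand; what a row does not reach is not made up. A row lasts 1/10 s, in which the tool goes at most 50 mm and 8.59 degrees, less where a joint would pass 70% of its speed; a pose out of reach is approached as far as the arm can. A call with a gripper value outside its range is refused whole. OPENING is the opening in per cent of the stroke, from 0 (shut) to 100 (fully open), set as the call begins (- or left out, the last holds). The fingers move at their own pace and stop on an object; the grip force is fixed at half the most. Time passes only in rows, so rows that do not move let the fingers close. It gives the time, the measured TCP pose, the force, the opening and the grip force at its end, in the units of the state.
- bot.get_obs(): the state, without advancing time (a new reading comes with each control period).
- bot.capture(name): name is "scene" or "side" or "wrist"; returns the picture (384x512x3 uint8, red, green, blue); there is no depth.
- bot.camera_model(name): a dict with "fx", "fy", "cx", "cy" (pixels), "position" and "orientation" of the camera in the world; the wrist camera has in their place "T_tool_cam" (4x4, takes a point from camera to tool coordinates, whose origin is the TCP and whose axes are the flange's). Camera axes: x right, y down, z forward; pixel columns grow to the right and rows downward; lengths in mm; the calibration is good to about 2 mm. A picture is of the moment at which its call begins: read the wrist's pose just before it. camera_model takes no time and is no camera call.
- bot.close_job(): hands the job in; it is judged then, once.
Trained networks look in the newest picture that a camera, given by its name, has taken for a name from the list of things; names that differ only in an ending like _2 or _b are one class to them, and where a whole thing is asked for, a point or a joint stands for the part that bears it (a point fixed in the world has none). Each returns a list of dicts, best first, with "p" (0 to 1); they miss things now and then, are a little off and sometimes report something else, mostly with a low value. They report only what shows in the picture. A call takes as long as a camera call. They do not tell look-alikes from the thing itself.
- bot.outline_of(target, camera): "mask" (384x512 bool, what is visible of it) and "pixel" ([column, row] in pixels, amid what is visible of it).
The state is a dict: "time": time; "joint_positions": joint angles; "dq": joint speeds; "tau": joint torques, N m; "tool_pos": TCP position; "tcp_rot": TCP orientation; "contact_force": force on the tool from outside, world axes, zero at the start; "moment": the same for the moment, N m; "grip_width": finger opening in mm; "finger_force": force on a finger pad.
Only numpy, scipy, OpenCV 4.12 (cv2) and the standard library are available. Lean on these libraries where they do the work, as an engineer would, in place of code of your own. Each camera call takes 0.05 s, during which the arm holds its last target. There are 200 camera calls.

## Working session

There is one attempt and no reset: what is moved stays moved. The work goes in short steps, Python scripts to look and compute and a shell command to move; the robot and the scene stay as the last step left them, time stands still between calls to the robot, and variables do not carry over. Pictures are saved under pics/ and viewed, at most 10 in all, crops included, and the job is handed in when it is done.

```bash
mkdir -p pics; cat > h.py <<'E'
import numpy as np,cv2
from scipy.spatial.transform import Rotation as R
from plant import bot
def Rm(o):
    o=np.array(o,float)
    return o if o.shape==(3,3) else (R.from_quat(o).as_matrix() if o.size==4 else R.from_euler('xyz',o).as_matrix())
def cam(n):
    m=bot.camera_model(n)
    if 'T_tool_cam' in m:
        s=bot.get_obs();T=np.array(m['T_tool_cam']);Rt=Rm(s['tcp_rot'])
        return m,Rt@T[:3,:3],Rt@T[:3,3]+np.array(s['tool_pos'])
    return m,Rm(m['orientation']),np.array(m['position'],float)
def ray(c,px):
    m,A,p=c
    d=A@np.array([(px[0]-m['cx'])/m['fx'],(px[1]-m['cy'])/m['fy'],1]);return p,d/np.linalg.norm(d)
def atz(c,px,z):
    p,d=ray(c,px);return p+d*(z-p[2])/d[2]
def tri(a,b):
    (p,d),(q,e)=a,b
    t=np.linalg.lstsq(np.c_[d,-e],q-p,rcond=None)[0]
    x,y=p+d*t[0],q+e*t[1];return (x+y)/2,np.linalg.norm(x-y)
def proj(c,X):
    m,A,p=c;v=A.T@(np.array(X)-p);return np.array([m['fx']*v[0]/v[2]+m['cx'],m['fy']*v[1]/v[2]+m['cy']])
def save(n,im,s=1):
    cv2.imwrite('pics/'+n,cv2.resize(im[:,:,::-1],None,fx=s,fy=s))
E
python3 - <<'E'
from h import *
print(bot.get_obs())
a=[]
for n in['scene','side']:
    c=cam(n);im=bot.capture(n);np.save(n,im);a.append(im);print(n,bot.camera_model(n))
    for t in['mill_head','coaster','dock','mill','wood_mill','spice_jar','lemon','mug']:
        print(t,[(np.round(o['pixel']).tolist(),round(o['p'],2),cv2.boundingRect(o['mask'].astype('uint8'))) for o in bot.outline_of(t,n)])
save('a.png',np.vstack(a),0.78);
E
```

```text
{'time': 0.0, 'joint_positions': array([-1.45997399e-01,  3.42713200e-01,  1.52502182e+00, -2.82011022e-07,
        1.27541289e+00, -1.45963162e-01]), 'dq': array([ 0.00152643,  0.00010692, -0.00096815, -0.00079958, -0.00126037,
        0.00037544]), 'tau': array([ 7.61924657e-04, -4.31245601e+01, -2.44219762e+01,  7.17750052e-02,
        5.59406646e-02, -1.04314388e-04]), 'tool_pos': array([5.24585658e+02, 8.44635385e-02, 2.26048238e+02]), 'tcp_rot': array([-3.14005389e+00, -2.25938221e-04,  1.57076200e+00]), 'contact_force': array([-0.10691195,  0.67331345,  0.31584751]), 'moment': array([ 0.0152937 , -0.05924605,  0.03259283]), 'finger_force': 0.0, 'grip_width': 91.9062725474852}
scene {'fx': 354.7294521316274, 'fy': 354.7294521316274, 'cx': 254.36733251336688, 'cy': 193.37031565341678, 'position': array([  46.34039897, -591.27515361,  520.74400826]), 'orientation': array([-2.04637132, -0.0106545 , -0.75014806])}
mill_head [([183.0, 187.0], 0.78, (174, 176, 15, 24)), ([140.0, 199.0], 0.65, (130, 189, 19, 27)), ([228.0, 194.0], 0.58, (219, 182, 21, 31))]
coaster [([190.0, 218.0], 0
[... 683 characters left out ...]
95629, -0.31830125])}
mill_head [([245.0, 191.0], 0.85, (235, 178, 16, 25)), ([197.0, 164.0], 0.78, (191, 160, 14, 21)), ([238.0, 167.0], 0.72, (232, 154, 10, 20))]
coaster [([225.0, 194.0], 0.87, (216, 184, 21, 18)), ([244.0, 190.0], 0.48, (233, 178, 19, 26)), ([275.0, 168.0], 0.15, (272, 151, 9, 31))]
dock [([244.0, 223.0], 0.89, (225, 200, 38, 41))]
mill [([242.0, 217.0], 0.56, (233, 200, 22, 31)), ([276.0, 166.0], 0.15, (272, 151, 8, 30))]
wood_mill [([285.0, 174.0], 0.88, (277, 148, 17, 49))]
spice_jar [([306.0, 197.0], 0.78, (298, 180, 14, 33)), ([273.0, 169.0], 0.65, (273, 152, 7, 29))]
lemon [([299.0, 219.0], 0.75, (288, 213, 23, 18))]
mug [([293.0, 265.0], 0.87, (277, 245, 40, 45))]
```

```bash
python3 - <<'E'
from h import *
a=np.load('scene.npy')[140:310,110:390];b=np.load('side.npy')[130:300,170:340]
save('b.png',np.vstack([cv2.resize(a,(560,340)) ]),1.42)
save('c.png',b,3.5)
c,s=cam('scene'),cam('side')
for n,p,q in[('head(dock)',(229,194),(243.5,190.5)),('coaster',(190,219),(225,193.5)),('dk1',(140,200),(197.5,170.5)),('dk2',(181.5,188),(237,164))]:
    print(n,tri(ray(c,p),ray(s,q)))
print(proj(c,[525,0,226]),proj(s,[525,0,226]))
E
```

```text
head(dock) (array([497.55824615, -30.67144233, 145.48291802]), np.float64(7.09598198172174))
coaster (array([474.7870689 , 114.40369629,  29.73038357]), np.float64(7.540013358909221))
dk1 (array([414.23769242, 267.28715865,  42.70364305]), np.float64(2.281068185570717))
dk2 (array([563.6627241 , 291.64717911,  22.6705611 ]), np.float64(0.7800122486452523))
[229.79904611 155.70447719] [248.3423308  159.18149561]
```

View pics/b.png

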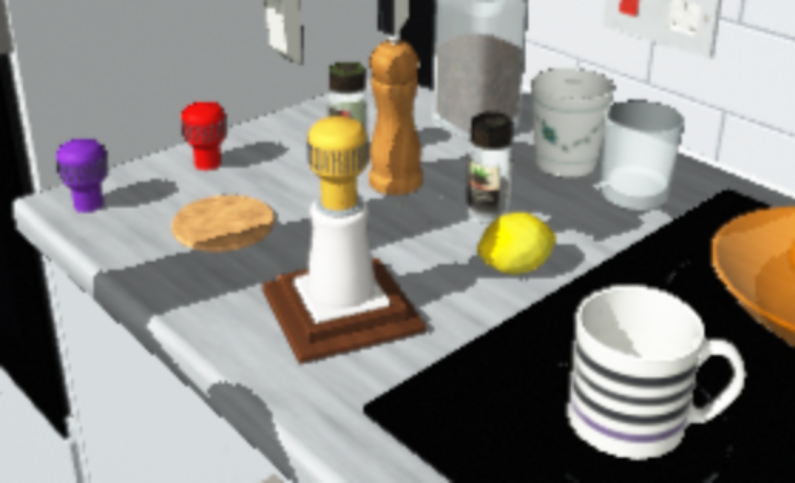

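View pics/c.png

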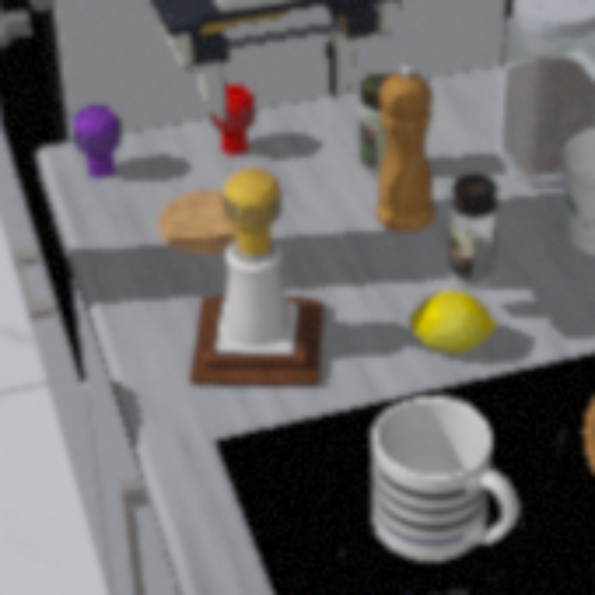

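The pictures show three head-shaped things, given as scene pixels: purple (140,199), red (183,187) and brass (229,194), which sits on the marble mill. I choose the brass one. The coaster is at (190,219). Next I measure with the wrist camera.

```bash
python3 - <<'E'
from h import *
c,s=cam('scene'),cam('side')
print('coaster z6',atz(c,(190,219),6))
w=cam('wrist');im=bot.capture('wrist');np.save('w0',im);save('w0.png',im)
print(w[1:],w[0]['fx'])
for t in['mill_head','coaster','dock','mill']:
    for o in bot.outline_of(t,'wrist'): print(t,np.round(o['pixel']),round(o['p'],2),cv2.boundingRect(o['mask'].astype('uint8')))
for X in([497,-31,145],[475,110,6]): print(proj(w,X))
E
```

```text
coaster z6 [493.18453411 141.6730082    6.        ]
(array([[ 9.99999947e-01,  2.08352983e-04, -2.48453515e-04],
       [ 1.35930768e-04, -9.65024073e-01, -2.62161249e-01],
       [-2.94385702e-04,  2.62161201e-01, -9.65024051e-01]]), array([524.34205822,  70.9227793 , 383.68912512])) 286.8462989086375
mill_head [222. 230.] 0.55 (192, 203, 60, 43)
coaster [238.  40.] 0.8 (196, 0, 84, 82)
mill [240. 190.] 0.8 (207, 162, 61, 62)
[231.71972771 228.68151328]
[222.30643108  78.03973017]
```

View pics/w0.png

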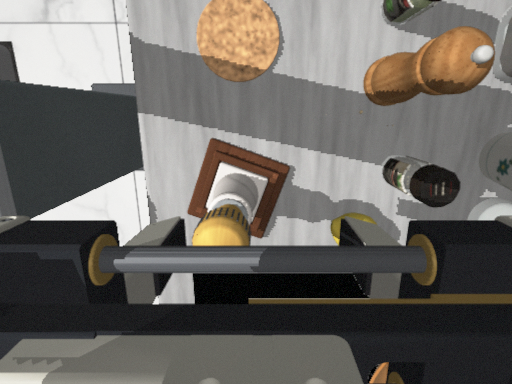

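The wrist picture shows the brass head at (222,230) on the mill, the dock centred at about (238,189) and the coaster at (238,40). I move −y (tool −x) for a second view.

```bash
python3 -m jog '[[-30,0,0,0,0,0],[-40,0,0,0,0,0],[-30,0,0,0,0,0],[0,0,0,0,0,0],[0,0,0,0,0,0],[0,0,0,0,0,0]]'
python3 - <<'E'
from h import *
w=cam('wrist');im=bot.capture('wrist');np.save('w1',im);save('w1.png',im,1.5);print(w[2])
for t in['mill_head','coaster','dock','mill']:
    for o in bot.outline_of(t,'wrist'): print(t,np.round(o['pixel']),round(o['p'],2),cv2.boundingRect(o['mask'].astype('uint8')))
E
```

```text
time: 1.75
tool_pos: [525.0, -99.1, 226.7]
tcp_rot: [-3.142, -0.0, 1.571]
contact_force: [0.1, -0.1, 0.8]
grip_width: 92.0
finger_force: 0.0
[524.2692443  -28.3068153  383.69519877]
mill_head [216. 118.] 0.76 (184, 84, 65, 67)
dock [253. 104.] 0.9 (183, 56, 108, 113)
mill [251. 111.] 0.98 (216, 80, 53, 70)
```

View pics/w1.png

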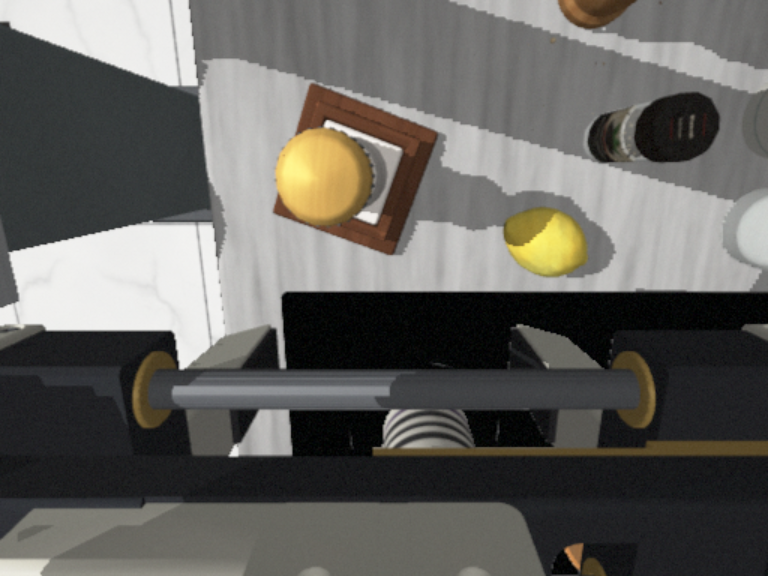

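Second view: the head dome is centred at (215,117) px and the dock corners are at (208,57), (292,88), (261,169) and (183,141).

```bash
python3 - <<'E'
from h import *
w1=cam('wrist')
A=np.array([[9.99999947e-01,2.08352983e-04,-2.48453515e-04],[1.35930768e-04,-9.65024073e-01,-2.62161249e-01],[-2.94385702e-04,2.62161201e-01,-9.65024051e-01]])
w0=(w1[0],w1[1],np.array([524.65,70.9,383.7]))
C0=[(212,140),(289,167),(262,237),(190,212)];C1=[(208,56.7),(292,88),(261,169.3),(183.3,141.3)]
P=[]
for p,q in zip(C0,C1):
    x,e=tri(ray(w0,p),ray(w1,q));print(x.round(1),round(e,1),atz(w1,q,15).round(1),atz(w0,p,15).round(1))
print('dock',np.mean([atz(w1,q,15) for q in C1],0),np.mean([atz(w0,q,15) for q in C0],0))
for n,f in(('w0',w0),('w1',w1)):
    im=np.load(n+'.npy');h=cv2.cvtColor(im,cv2.COLOR_RGB2HSV)
    m=((h[...,0]>15)&(h[...,0]<28)&(h[...,1]>130)&(h[...,2]>90)).astype('uint8');m[:,300:]=0;m[243:]=0
    k=cv2.connectedComponentsWithStats(m);i=1+np.argmax(k[2][1:,4]);print(n,k[2][i],k[3][i])
    m2=np.zeros_like(m)
# coaster w0
im=np.load('w0.npy');h=cv2.cvtColor(im,cv2.COLOR_RGB2HSV)
m=((h[...,0]>5)&(h[...,0]<25)&(h[...,1]>80)).astype('uint8');m[100:]=0;m[:,300:]=0
c=max(cv2.findContours(m,0,1)[0],key=cv2.contourArea)
pts=c[c[:,0,1]>1]
e=cv2.fitEllipse(pts);print('coaster',e,atz(w0,e[0],6))
E=[atz(w0,q[0],6) for q in pts.astype(float)];E=np.array(E)[:,:2]
s=np.linalg.lstsq(np.c_[2*E,np.ones(len(E))],(E**2).sum(1),rcond=None)[0];print('circle',s[:2],np.sqrt(s[2]+s[0]**2+s[1]**2))
for z in(165,170,175,182): print(z,atz(w1,(215,117),z))
print([np.round(atz(cam('scene'),(228,190),z)) for z in (145,160)])
E
```

```text
[459.4  34.4   9.2] 0.7 [460.   33.5  15. ] [460.8  35.   15. ]
[560.7  -1.    8.7] 0.8 [560.5  -1.5  15. ] [5.597e+02 2.000e-01 1.500e+01]
[ 523.7 -104.5    3.2] 1.8 [ 522.8 -102.1   15. ] [524.6 -99.   15. ]
[421.4 -67.2   1.4] 2.7 [423.7 -65.9  15. ] [426.5 -62.2  15. ]
dock [491.75215104 -34.01404091  15.        ] [492.86531315 -31.49827335  15.        ]
w0 [ 193  205   56   38 1276] [222.39028213 227.82288401]
w1 [ 184   85   64   66 2904] [217.26446281 118.20006887]
coaster ((237.61117553710938, 35.52902603149414), (81.4474868774414, 90.75862884521484), 174.1022491455078) [495.2006581  157.46404569   6.        ]
circle [495.20089961 155.50247023] 48.70507965146759
165 [489.36008516 -32.76732952 165.        ]
170 [490.15873291 -32.66577568 170.        ]
175 [490.95738066 -32.56422184 175.        ]
182 [492.07548751 -32.42204647 182.        ]
[array([512.,  -6., 145.]), array([494., -30., 160.])]
```

```bash
python3 -m jog '[[33,-17,0,0,0,0],[33,-17,0,0,0,0],[0,0,0,0,0,0],[0,0,20,0,0,0],[0,0,30,0,0,0],[0,0,25,0,0,0],[0,0,12,0,0,0],[0,0,0,0,0,0]]'
python3 -m jog '[[0,0,0,0,0,0],[0,0,0,0,0,0],[0,0,0,0,0,0],[0,0,0,0,0,0],[0,0,0,0,0,0],[0,0,0,0,0,0],[0,0,0,0,0,0],[0,0,0,0,0,0]]' 45; python3 - <<'E'
from h import *
s=bot.get_obs();print(s['contact_force'],s['moment'],s['joint_positions'])
E
```

```text
time: 2.8
tool_pos: [490.3, -34.0, 138.1]
tcp_rot: [-3.138, -0.001, 1.571]
contact_force: [-0.2, 0.5, 0.6]
grip_width: 91.3
finger_force: 0.0
time: 3.6
tool_pos: [490.8, -34.0, 139.9]
tcp_rot: [-3.141, 0.0, 1.571]
contact_force: [-1.7, -0.7, 3.2]
grip_width: 46.4
finger_force: 30.0
[-1.72260355 -0.6793537   3.22027838] [-0.03071556  0.40004042  0.04260778] [-2.24956629e-01  3.74539308e-01  1.73946404e+00 -1.49962420e-04
  1.02779226e+00 -2.24974668e-01]
```

```bash
python3 -m jog '[[0,0,0,0,0,0],[0,0,0,0,0,0],[0,0,0,0,0,0.14],[0,0,0,0,0,0.14],[0,0,0,0,0,0.14],[0,0,0,0,0,0.14],[0,0,0,0,0,0.14],[0,0,0,0,0,0.14],[0,0,0,0,0,0.14],[0,0,0,0,0,0.14],[0,0,0,0,0,0.14],[0,0,0,0,0,0.14]]' 80
python3 -m jog '[[0,0,0,0,0,0.14],[0,0,0,0,0,0],[0,0,0,0,0,0],[0,0,0,0,0,0],[0,0,0,0,0,0],[0,0,0,0,0,0]]' 45; python3 - <<'E'
from h import *
s=bot.get_obs();print(s['contact_force'],s['moment'],s['joint_positions'])
E
```

```text
time: 4.8
tool_pos: [491.1, -34.0, 139.6]
tcp_rot: [-3.142, -0.0, 0.165]
contact_force: [-0.1, -0.0, -0.3]
grip_width: 73.4
finger_force: 0.0
time: 5.4
tool_pos: [491.1, -34.1, 139.7]
tcp_rot: [3.141, -0.0, 0.032]
contact_force: [-0.1, -1.3, -1.1]
grip_width: 46.1
finger_force: 30.0
[-0.07219057 -1.3219939  -1.11269474] [-0.14584481  0.10541347  0.05354632] [-2.25004539e-01  3.74951185e-01  1.73943274e+00 -2.09578815e-04
  1.02701322e+00  1.31400757e+00]
```

```bash
python3 -m jog '[[0,0,-0.3,0,0,-0.14],[0,0,-0.3,0,0,-0.14],[0,0,-0.3,0,0,-0.14],[0,0,-0.3,0,0,-0.14],[0,0,-0.3,0,0,-0.14],[0,0,-0.3,0,0,-0.14],[0,0,-0.3,0,0,-0.14],[0,0,-0.3,0,0,-0.14],[0,0,-0.3,0,0,-0.14],[0,0,-0.3,0,0,-0.14],[0,0,-0.3,0,0,-0.14],[0,0,-0.3,0,0,-0.14]]' 45; python3 - <<'E'
from h import *
s=bot.get_obs();print(s['contact_force'],s['moment'],s['joint_positions'])
E
```

```text
time: 6.6
tool_pos: [490.5, -33.8, 142.5]
tcp_rot: [-3.14, -0.001, 1.717]
contact_force: [1.6, 0.1, -5.8]
grip_width: 46.3
finger_force: 30.0
[ 1.59701207  0.0650664  -5.75488218] [-0.01475321 -0.29780266 -0.11076446] [-2.24989251e-01  3.71424017e-01  1.73589962e+00  3.53966699e-04
  1.03600448e+00 -3.71171778e-01]
```

```bash
python3 -m jog '[[0,0,-0.28,0,0,-0.14],[0,0,-0.28,0,0,-0.14],[0,0,-0.28,0,0,-0.14],[0,0,-0.28,0,0,-0.14],[0,0,-0.28,0,0,-0.14],[0,0,-0.28,0,0,-0.14],[0,0,-0.28,0,0,-0.14],[0,0,-0.28,0,0,-0.14],[0,0,-0.28,0,0,-0.14],[0,0,-0.28,0,0,-0.14],[0,0,-0.28,0,0,-0.14],[0,0,-0.28,0,0,-0.14]]' 45; python3 - <<'E'
from h import *
s=bot.get_obs();print(s['contact_force'],s['moment'],s['joint_positions'])
w=cam('wrist');bot.capture('wrist')
im=bot.capture('side');save('s2.png',im[150:240,195:295],6)
E
```

```text
time: 7.8
tool_pos: [490.4, -33.9, 145.9]
tcp_rot: [3.141, -0.002, -2.886]
contact_force: [0.9, -1.2, -5.6]
grip_width: 46.0
finger_force: 30.0
[ 0.93460658 -1.18347228 -5.63224726] [-0.06603806 -0.11550953 -0.09645138] [-2.25125773e-01  3.67120237e-01  1.73161146e+00  6.40946930e-06
  1.04470173e+00 -2.05116503e+00]
```

View pics/s2.png

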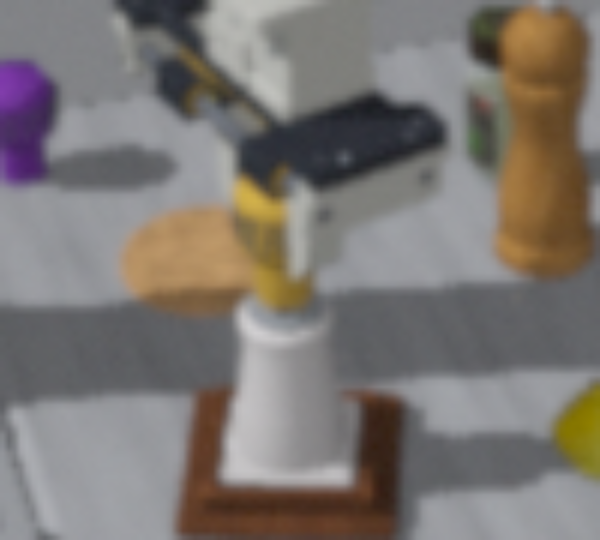

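The jaws hold the brass band, the head is rising, the mill foot at about (290,470) in the crop is still seated, and the pull is steady at 5.6 N. Now I reverse the twist.

```bash
for i in 1; do python3 -m jog '[[0,0,-0.1,0,0,0.14],[0,0,-0.28,0,0,0.14],[0,0,-0.28,0,0,0.14],[0,0,-0.28,0,0,0.14],[0,0,-0.28,0,0,0.14],[0,0,-0.28,0,0,0.14],[0,0,-0.28,0,0,0.14],[0,0,-0.28,0,0,0.14],[0,0,-0.28,0,0,0.14],[0,0,-0.28,0,0,0.14],[0,0,-0.28,0,0,0.14],[0,0,-0.28,0,0,0.14]]' 45; done; python3 -m jog '[[0,0,-0.28,0,0,0.14],[0,0,-0.28,0,0,0.14],[0,0,-0.28,0,0,0.14],[0,0,-0.28,0,0,0.14],[0,0,-0.28,0,0,0.14],[0,0,-0.28,0,0,0.14],[0,0,-0.28,0,0,0.14],[0,0,-0.28,0,0,0.14],[0,0,-0.28,0,0,0.14],[0,0,-0.28,0,0,0.14],[0,0,-0.28,0,0,0.14],[0,0,-0.28,0,0,0.14]]' 45
```

```text
time: 9.1
tool_pos: [490.5, -33.7, 149.3]
tcp_rot: [-3.14, -0.001, 1.701]
contact_force: [0.9, -0.0, -5.3]
grip_width: 46.3
finger_force: 30.0
time: 10.3
tool_pos: [490.8, -34.0, 152.8]
tcp_rot: [-3.142, 0.001, 0.021]
contact_force: [1.3, -2.4, -5.4]
grip_width: 46.8
finger_force: 30.0
```

```bash
python3 -m jog '[[0,0,-0.28,0,0,0.14],[0,0,-0.28,0,0,0.14],[0,0,-0.28,0,0,0.14],[0,0,-0.28,0,0,0.14],[0,0,-0.28,0,0,0.14],[0,0,-0.28,0,0,0.14],[0,0,-0.28,0,0,0.14],[0,0,-0.28,0,0,0.14],[0,0,-0.28,0,0,0.14]]' 45; python3 -m jog '[[0,0,-0.1,0,0,-0.14],[0,0,-0.28,0,0,-0.14],[0,0,-0.28,0,0,-0.14],[0,0,-0.28,0,0,-0.14],[0,0,-0.28,0,0,-0.14],[0,0,-0.28,0,0,-0.14],[0,0,-0.28,0,0,-0.14],[0,0,-0.28,0,0,-0.14],[0,0,-0.28,0,0,-0.14],[0,0,-0.28,0,0,-0.14],[0,0,-0.28,0,0,-0.14],[0,0,-0.28,0,0,-0.14]]' 45
```

```text
time: 11.2
tool_pos: [490.8, -34.1, 155.3]
tcp_rot: [3.141, -0.0, -1.239]
contact_force: [1.4, -1.5, -4.5]
grip_width: 46.6
finger_force: 30.0
time: 12.4
tool_pos: [491.0, -33.9, 159.0]
tcp_rot: [-3.142, -0.0, 0.453]
contact_force: [0.4, 0.0, -0.8]
grip_width: 46.3
finger_force: 30.0
```

```bash
python3 -m jog '[[0,0,-0.3,0,0,-0.14],[0,0,-0.3,0,0,-0.14],[0,0,-0.3,0,0,-0.14],[0,0,-0.3,0,0,-0.14],[0,0,-0.5,0,0,-0.14],[0,0,-0.5,0,0,-0.14],[0,0,-0.5,0,0,-0.14],[0,0,-1,0,0,-0.14],[0,0,-1,0,0,0],[0,0,-1,0,0,0],[0,0,-1,0,0,0],[0,0,-1,0,0,0]]' 45;  python3 - <<'E'
from h import *
s=bot.get_obs();print(s['contact_force'],s['moment'],s['joint_positions'])
im=bot.capture('side');save('s3.png',im[150:240,195:295],6)
E
```

```text
time: 13.6
tool_pos: [491.0, -33.9, 166.7]
tcp_rot: [3.142, -0.0, 1.569]
contact_force: [-0.4, -0.3, -1.2]
grip_width: 46.4
finger_force: 30.0
[-0.36275566 -0.28623571 -1.19006301] [-0.03727272 -0.02304952 -0.01823083] [-2.24908958e-01  3.42227521e-01  1.70350592e+00  6.21701882e-05
  1.09579035e+00 -2.22657527e-01]
```

View pics/s3.png

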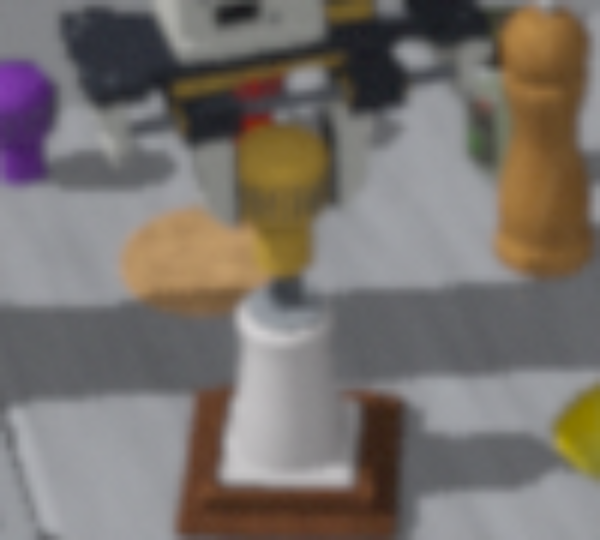

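The head is off: the bare spindle shows at (290,285) and the load of 1.2 N is just the head's weight. Now I lift, move half-way to the coaster and look again.

```bash
python3 -m jog '[[0,0,-10,0,0,0],[0,0,-15,0,0,0],[0,0,-10,0,0,0],[10,0,0,0,0,0],[20,0,0,0,0,0],[20,0,0,0,0,0],[20,0,0,0,0,0],[20,0,0,0,0,0],[10,0,0,0,0,0],[0,0,0,0,0,0],[0,0,0,0,0,0]]' 45;  python3 - <<'E'
from h import *
w=cam('wrist');s=bot.get_obs();im=bot.capture('wrist');save('w2.png',im,1.2);print(s['tool_pos'],s['contact_force'])
h=cv2.cvtColor(im,cv2.COLOR_RGB2HSV)
O=bot.outline_of('coaster','wrist');print([(o['pixel'],o['p']) for o in O])
m=O[0]['mask'].astype('uint8')
c=max(cv2.findContours(m,0,1)[0],key=cv2.contourArea)
print(cv2.boundingRect(c))
E=np.array([atz(w,q[0],6)[:2] for q in c.astype(float)])
f=np.linalg.lstsq(np.c_[2*E,np.ones(len(E))],(E**2).sum(1),rcond=None)[0];print('circle',f[:2],np.sqrt(f[2]+f[0]**2+f[1]**2))
np.save('c2',c)
E
```

```text
time: 14.75
tool_pos: [490.9, 65.9, 201.5]
tcp_rot: [-3.141, 0.0, 1.571]
contact_force: [0.4, 0.3, -1.2]
grip_width: 46.5
finger_force: 30.0
[490.92755709  65.88052555 201.46725818] [ 0.4283009   0.28485095 -1.23793263]
[([267.9, 93.0], 0.67)]
(224, 49, 86, 88)
circle [494.96664793 156.26596265] 48.86484408179763
```

View pics/w2.png

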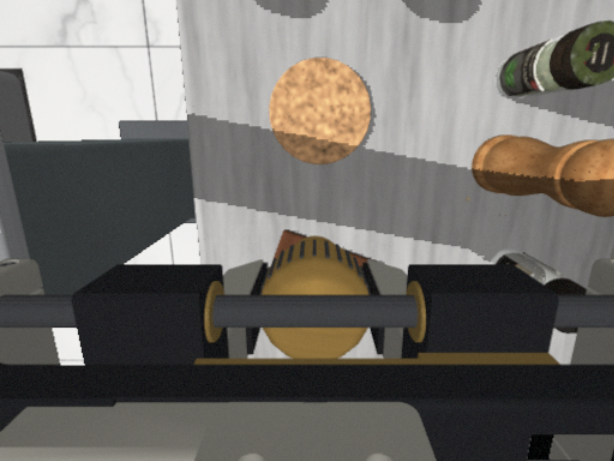

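The coaster at (267,92) px gives (495,156) mm in both views. The head is still centred in the jaws.

```bash
python3 -m jog '[[10,0,0,0,0,0],[20,1,0,0,0,0],[25,1,0,0,0,0],[25,1,0,0,0,0],[10,1,0,0,0,0],[0,0,10,0,0,0],[0,0,25,0,0,0],[0,0,30,0,0,0],[0,0,30,0,0,0],[0,0,25,0,0,0],[0,0,15,0,0,0],[0,0,0,0,0,0]]' 45; python3 -m jog '[[0,0,10,0,0,0],[0,0,8,0,0,0],[0,0,6,0,0,0],[0,0,1,0,0,0],[0,0,0,0,0,0],[0,0,0,0,0,0],[0,0,0,0,0,0]]' 45
```

```text
time: 16.05
tool_pos: [493.2, 154.6, 64.0]
tcp_rot: [-3.136, 0.001, 1.57]
contact_force: [-0.2, -0.1, -1.2]
grip_width: 47.0
finger_force: 30.0
time: 16.75
tool_pos: [495.3, 156.1, 42.0]
tcp_rot: [3.141, -0.0, 1.571]
contact_force: [-0.7, -1.1, -0.8]
grip_width: 46.3
finger_force: 30.0
```

```bash
python3 -m jog '[[0,0,0.7,0,0,0],[0,0,0.7,0,0,0],[0,0,0.7,0,0,0],[0,0,0.7,0,0,0],[0,0,0.7,0,0,0],[0,0,0,0,0,0],[0,0,0,0,0,0]]' 45
```

```text
time: 17.45
tool_pos: [495.0, 156.0, 38.1]
tcp_rot: [3.142, 0.0, 1.571]
contact_force: [0.7, 0.1, -1.2]
grip_width: 46.5
finger_force: 30.0
```

```bash
python3 -m jog '[[0,0,0.5,0,0,0],[0,0,0.5,0,0,0],[0,0,0.5,0,0,0],[0,0,0,0,0,0],[0,0,0,0,0,0]]' 45;python3 -m jog '[[0,0,0.5,0,0,0],[0,0,0,0,0,0],[0,0,0,0,0,0]]' 45
```

```text
time: 17.95
tool_pos: [495.0, 156.0, 36.6]
tcp_rot: [3.142, 0.0, 1.571]
contact_force: [-0.2, 0.5, -0.7]
grip_width: 46.2
finger_force: 30.0
time: 18.25
tool_pos: [495.0, 156.0, 36.1]
tcp_rot: [3.142, 0.0, 1.571]
contact_force: [0.3, 0.3, -1.2]
grip_width: 46.2
finger_force: 30.0
```

```bash
python3 -m jog '[[0,0,0.5,0,0,0],[0,0,0,0,0,0],[0,0,0,0,0,0]]' 45;python3 -m jog '[[0,0,0.4,0,0,0],[0,0,0,0,0,0],[0,0,0,0,0,0]]' 45
```

```text
time: 18.55
tool_pos: [495.1, 156.0, 35.7]
tcp_rot: [3.141, -0.0, 1.571]
contact_force: [-0.1, -0.4, -0.4]
grip_width: 46.2
finger_force: 30.0
time: 18.85
tool_pos: [495.1, 156.0, 35.7]
tcp_rot: [3.141, -0.0, 1.571]
contact_force: [-2.5, -0.5, 4.2]
grip_width: 46.4
finger_force: 30.0
```

The foot has touched down at 35.7 mm, as predicted, with 4 N up. I release in small steps.

```bash
python3 -m jog '[[0,0,0,0,0,0],[0,0,0,0,0,0]]' 50.5; python3 -m jog '[[0,0,0,0,0,0],[0,0,0,0,0,0]]' 52; python3 -m jog '[[0,0,0,0,0,0],[0,0,0,0,0,0]]' 55;  python3 -m jog '[[0,0,0,0,0,0],[0,0,0,0,0,0],[0,0,0,0,0,0],[0,0,0,0,0,0]]' 80
```

```text
time: 19.05
tool_pos: [495.1, 156.1, 35.7]
tcp_rot: [3.141, -0.0, 1.571]
contact_force: [-1.2, -0.5, 5.5]
grip_width: 46.4
finger_force: 20.1
time: 19.25
tool_pos: [495.1, 156.0, 35.2]
tcp_rot: [3.141, -0.0, 1.571]
contact_force: [-0.6, 0.1, 1.0]
grip_width: 47.8
finger_force: 0.0
time: 19.45
tool_pos: [495.0, 156.0, 35.1]
tcp_rot: [-3.142, 0.0, 1.571]
contact_force: [0.2, -0.2, -0.4]
grip_width: 50.2
finger_force: 0.0
time: 19.85
tool_pos: [495.0, 156.0, 35.2]
tcp_rot: [3.141, 0.0, 1.571]
contact_force: [-0.1, -0.7, -0.9]
grip_width: 72.5
finger_force: 0.0
```

```bash
python3 -m jog '[[0,0,-5,0,0,0],[0,0,-15,0,0,0],[0,0,-25,0,0,0],[0,0,-30,0,0,0],[0,0,-30,0,0,0],[0,0,-30,0,0,0],[0,0,-20,0,0,0],[0,0,0,0,0,0],[0,0,0,0,0,0],[0,0,0,0,0,0]]' 80;  python3 - <<'E'
from h import *
im=bot.capture('scene');save('e.png',im[140:290,120:300],4)
E
```

```text
time: 20.85
tool_pos: [494.3, 155.9, 189.1]
tcp_rot: [-3.139, 0.0, 1.571]
contact_force: [0.1, 0.3, -0.1]
grip_width: 73.6
finger_force: 0.0
```

View pics/e.png

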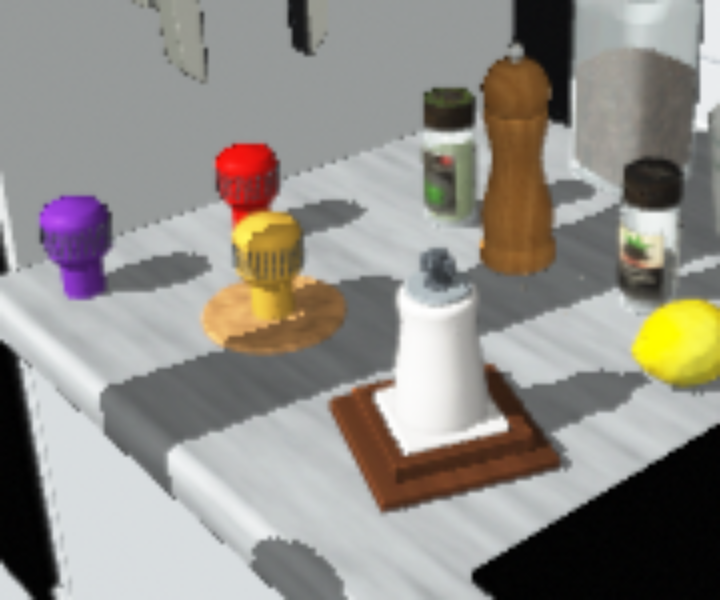

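The head stands upright in the middle of the coaster at (270,300) in the crop. The mill is seated in its dock and the bystanders have not moved.

```bash
python3 -c "
from plant import bot
print(bot.close_job())"
```

```text
the job is handed in; nothing more can be done
None
```

The brass head came off the mill and stands upright in the middle of the coaster, with the mill still in its dock; I handed the job in at about 21 s, and no verdict was returned.

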